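Turn the backwards tube on the rocker

ROBOT

A 7-joint arm with a two-finger parallel gripper is mounted at the origin on the work surface. World frame = base frame: x ahead of the robot, y to its left, z up, the work surface at z = 0. Lengths are in m, angles in rad, forces in N, time in s.
With the tool pointing down it reaches from about 0.4 to 0.85 m from the base axis. Payload 4.5 kg.
Tool frame: the origin (TCP) lies between the finger pads; the fingertips stand 8 mm ahead of it and the grasp point (between the pads) lies 11 mm behind it; z points along the fingers, y is the direction in which the jaws open and shut (so a half turn about z gives the same grasp; the last joint's range is limited). The gripper opens to 88 mm and grips with 3 to 60 N. Pads are 18 mm wide; open, the fingers measure 123 mm over their backs; the gripper's body (75 mm by 187 mm) begins 45 mm behind the grasp point.
Start: joints at [-1.304, 0.689, -0.195, 1.565, 0.157, 0.902, -0.215], TCP at [0.144, 0.608, 0.247] pointing down, gripper open.
Joint ranges: [-3.01, 3.01], [-0.46, 2.08], [-1.47, 1.51], [0.13, 2.56], [-1, 4.14], [0.04, 2.09], [-2.66, 2.66]. Speed limits (rad/s): [2.57, 2.57, 3.14, 3.14, 3.14, 3.14, 3.14].

INTERFACE

Orientations are given as a unit quaternion [x, y, z, w].
In Python, from plant import r gives the robot as it stands.
- The arm moves only by the tool carry_out, never from a script. Its argument "commands" is a list that holds one entry, the list of rows, each a list of 7 numbers: the turn, a rotation vector about the tool's x, y, z in rad, then the shift along the tool's x, y, z in cm, then the finger opening in cm, from 0 to 8.81. A call has 1 to 10 rows; each row is the pose to reach, as a shift and turn from the pose commanded when the call began, along the tool's axes at that moment; what a row does not reach only later rows make up. A row lasts 1/12 s, in which the tool goes at most 41.7 mm and 7.16 degrees, less where a joint would pass 70% of its speed; a pose out of reach is approached as far as the arm can. A call with a gripper value outside its range is refused whole. The fingers move at their own pace and stop on an object; "force" is the grip in N (left out, the last holds). Time passes only in rows, so rows that repeat a pose let the fingers close. It gives the time, the measured TCP pose, the force and the opening at its end, in the units of the state.
- r.get_state(): the state, without advancing time (a new reading comes with each control period).
- r.snapshot(name): name is "scene" or "top" or "wrist"; returns a dict with "pixels" (384x512x3 uint8, red, green, blue), "mtx" (3x3 intrinsics, pixels), "xyz" and "rotation" of the camera in the world. Camera axes: x right, y down, z forward; pixel columns grow to the right and rows downward; lengths in m; the calibration is good to about 2 mm. A picture is of the moment at which its call begins. There is no depth.
- r.finish_job(): hands the job in, once; it reports no verdict.
The state is a dict: "clock": time; "q": joint angles; "qd": joint speeds; "joint_torque": joint torques, N m; "tool_pos": TCP position; "eef_rot": TCP orientation; "contact_force": force on the tool from outside, world axes, zero at the start; "moment": the same for the moment, N m; "opening": opening from 0.0 (shut) to 1.0 (fully open).
Only numpy, scipy, OpenCV 4.12 (cv2) and the standard library are available. Lean on these libraries where they do the work, as an engineer would, in place of code of your own. Each camera call takes 0.05 s, during which the arm holds its last target.

TASK

Three capped glass tubes lie on the tube rocker, and one was loaded backwards: its red cap points to the grey end bar instead of the blue one. Lift that tube, turn it end for end and lay it gently, without dropping it, back in the middle of the same pair of saddles, so that all three caps point to the blue bar. Do not strike the end bars with it and leave the other two tubes lying as they are.

Things in the scene. Friction and masses are not known exactly. Their poses are not given: they have to be found in the camera images.
- odd_tube: the tube lying backwards: glass, 160 mm long over all, 25 mm diameter, about 60 g, white label band, red screw cap (30 mm diameter, last 27 mm). Origin on its axis at half its length (on the glass, a good place to grip); x runs along the tube towards the cap; it may be rolled about x. In its saddles its axis is level, 115 mm above the bench; at the start the cap points to the grey bar
- odd_tube_cap (a point): centre of the backwards tube's red cap, on the tube's axis, 66.5 mm from its origin
- tube_b: an identical tube that lies correctly, cap towards the blue bar, in another lane; same origin and axes
- tube_c: the other identical tube that lies correctly, cap towards the blue bar; same origin and axes
- guard: the rocker tray's two fixed end bars: 270 mm wide, tops 140 mm above the bench. Origin at bench height under the tray's centre, z up, x towards the blue bar; inner faces at x = +100 mm (blue) and -100 mm (grey). 3 lanes along x at y = -80, 0, +80 mm, each with two self-centring V saddles at x = +-35 mm (10 mm thick, 36 mm wide, rims at tube-axis height); tray floor 30 mm below the tube axes
There are look-alikes about, which are no part of the job. What is shaped like the odd_tube but purple or yellow is not meant.

How it is judged:
At the end, for the whole second after the job is handed in: The backwards tube lies at rest in the saddles it came from, its cap now towards the blue bar: its middle within 20 mm of where it was at the start, its axis within 10 degrees of the lane, its cap's centre more than 40 mm from the tray's centre towards the blue bar (x of odd_tube_cap in the frame of guard above 0.04 m and distance of odd_tube from where it was at the start of the episode below 0.02 m and angle between the x axis of odd_tube and the x axis of guard, either way round below 0.175 rad and linear speed of odd_tube below 0.02 m/s); the robot touches nothing.
It fails at once if the tube strikes an end bar (over 2 N) (contact force between odd_tube and guard above 2 N).
It fails at once if a correctly lying tube is shifted by more than 20 mm (distance of any of tube_b, tube_c from where it was at the start of the episode above 0.02 m).
It fails at once if the tube is dropped (falls faster than 0.6 m/s, a free fall of about 18 mm, with no finger touching it) (linear speed of odd_tube above 0.6 m/s and contact force between the fingers and odd_tube below 0.05 N).
It also fails if it takes over 40 s, if anything falls off the work surface, if the arm or the gripper's body presses on something with over 40 N, if the wrist force passes 120 N, or if a joint passes its speed limit or range.

## Working session

There is one attempt and no reset: what is moved stays moved. The work goes in short steps, Python scripts to look and compute and a tool call to move; the robot and the scene stay as the last step left them, time stands still between calls to the robot, and variables do not carry over. Pictures are saved under pics/ and viewed, and the job is handed in when it is done.

Besides the shell and the picture viewer there is one more tool, called as a command line: name --argument value ..., lists and objects as JSON in quotes. carry_out: Moves the arm, as the interface text tells. Its arguments: {"type":"object","properties":{"commands":{"type":"array"},"force":{"type":"number"}},"required":["commands"]}

```bash
ls; mkdir -p pics; python3 - <<'E'
from plant import r
import cv2,numpy as np
s=r.get_state()
for k,v in s.items(): print(k,np.round(v,4))
for n in ("scene","top","wrist"):
    d=r.snapshot(n)
    cv2.imwrite(f"pics/{n}0.png",d["pixels"][:,:,::-1])
    np.savez(f"pics/{n}0.npz",**d)
    print(n,np.round(d["mtx"],1).tolist(),np.round(d["xyz"],3),np.round(d["rotation"],3).tolist())
E
```

```text
pics
clock 0.0
q [-1.3042  0.69   -0.1945  1.5663  0.1573  0.9025 -0.2151]
qd [-0.0002 -0.0009  0.0003  0.0006 -0.0004 -0.0009 -0.0004]
joint_torque [-4.00000e-04 -5.27557e+01 -1.26680e+00 -1.53432e+01 -5.26000e-02
  6.50000e-03  2.00000e-04]
tool_pos [0.1441 0.6075 0.2459]
eef_rot [ 1.161e-01  9.932e-01 -9.000e-04 -0.000e+00]
contact_force [-0.1145  0.0686  0.5535]
moment [ 0.0028 -0.0227  0.0229]
opening 1.0014
scene [[382.8, 0.0, 258.2], [0.0, 382.8, 192.6], [0.0, 0.0, 1.0]] [ 0.932 -0.16   0.532] [0.77, 0.499, -0.215, -0.335]
top [[386.6, 0.0, 258.4], [0.0, 386.6, 189.6], [0.0, 0.0, 1.0]] [0.432 0.056 0.738] [0.711, -0.701, 0.044, -0.032]
wrist [[295.3, 0.0, 259.7], [0.0, 295.3, 188.1], [0.0, 0.0, 1.0]] [0.067 0.625 0.383] [0.775, 0.614, 0.094, 0.12]
```

View pics/scene0.png

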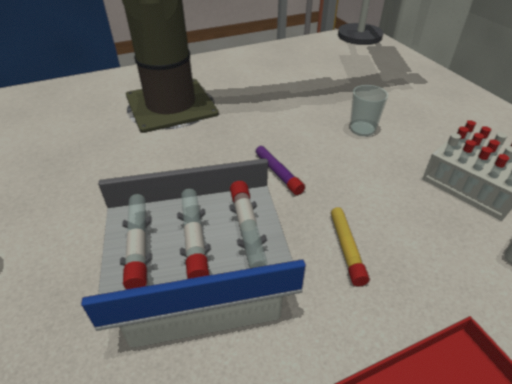

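View pics/top0.png

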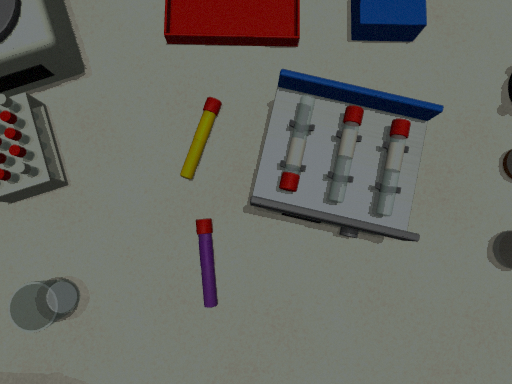

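View pics/wrist0.png

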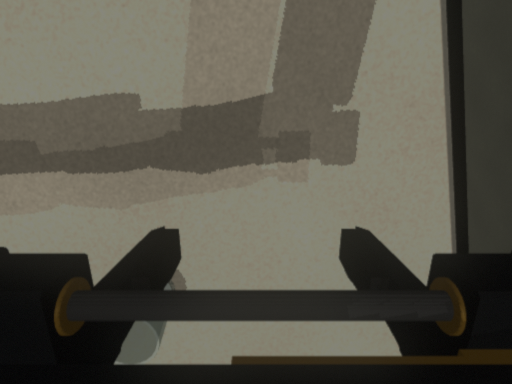

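Candidates that could be taken for the odd tube in the top view:
- **Purple tube:** (207,262), lying on the bench. Rejected by colour.
- **Yellow tube:** (200,138), also on the bench. Rejected by colour.
- **Middle tray tube:** cap at (353,115), towards blue. Lies correctly.
- **Right tray tube:** cap at (400,128), towards blue. Lies correctly.
- **Left tray tube:** cap at (289,182), next to the grey bar. This is the odd tube, and it matches the scene view, where its cap is at (239,187).

Next I'll measure it and check the choice in a close crop.

```bash
cat > h.py <<'E'
import numpy as np,cv2
from scipy.spatial.transform import Rotation as R
def ray(d,uv,z):
    uv=np.atleast_2d(np.array(uv,float)); K=d["mtx"]
    v=np.c_[(uv[:,0]-K[0,2])/K[0,0],(uv[:,1]-K[1,2])/K[1,1],np.ones(len(uv))]
    v=R.from_quat(d["rotation"]).apply(v); c=np.array(d["xyz"])
    return c+v*((z-c[2])/v[:,2])[:,None]
def tri(d1,p1,d2,p2):
    a=ray(d1,p1,0)[0];b=ray(d2,p2,0)[0];c1=np.array(d1["xyz"]);c2=np.array(d2["xyz"])
    u=(a-c1)/np.linalg.norm(a-c1);v=(b-c2)/np.linalg.norm(b-c2)
    s=np.linalg.lstsq(np.c_[u,-v],c2-c1,rcond=None)[0]
    P=c1+u*s[0];Q=c2+v*s[1];return (P+Q)/2,np.linalg.norm(P-Q)
def proj(d,P):
    p=R.from_quat(d["rotation"]).inv().apply(np.atleast_2d(P)-d["xyz"]);K=d["mtx"]
    return np.c_[K[0,0]*p[:,0]/p[:,2]+K[0,2],K[1,1]*p[:,1]/p[:,2]+K[1,2]]
def blobs(d,lo,hi,amin=60):
    hsv=cv2.cvtColor(d["pixels"],cv2.COLOR_RGB2HSV)
    m=cv2.inRange(hsv,lo,hi)
    if lo[0]==0: m|=cv2.inRange(hsv,(172,)+tuple(lo[1:]),(180,)+tuple(hi[1:]))
    n,l,s,c=cv2.connectedComponentsWithStats(m)
    return [(c[i].round(1),s[i]) for i in range(1,n) if s[i,4]>amin],m,l
E
python3 - <<'E'
from h import *
d={n:dict(np.load(f"pics/{n}0.npz")) for n in("scene","top")}
for n in d:
    print(n)
    for c,s in blobs(d[n],(0,150,60),(8,255,255))[0]: print(" red",c,s,ray(d[n],c,.115)[0].round(4))
    for c,s in blobs(d[n],(105,150,50),(125,255,255))[0]: print(" blue",c,s)
im=d["top"]["pixels"][60:250,240:450,::-1]
cv2.imwrite("pics/topcrop.png",cv2.resize(im,None,fx=3,fy=3,interpolation=cv2.INTER_CUBIC))
im=d["scene"]["pixels"][150:350,80:320,::-1]
cv2.imwrite("pics/scenecrop.png",cv2.resize(im,None,fx=3,fy=3,interpolation=cv2.INTER_CUBIC))
E
```

```text
scene
 red [466.3 128.2] [459 121  16  17 122] [0.5238 0.4684 0.115 ]
 red [476.3 139. ] [464 127  26  25 229] [0.5586 0.4576 0.115 ]
 red [488.7 148.9] [480 140  19  19 176] [0.5909 0.4538 0.115 ]
 red [501.5 160.1] [496 155  13  12 100] [0.6241 0.4478 0.115 ]
 red [295.2 185.4] [287 177  17  17 188] [0.5356 0.085  0.115 ]
 red [238.4 187.5] [230 181  18  17 191] [ 0.5028 -0.0013  0.115 ]
 red [196.4 265.4] [186 254  22  24 420] [ 0.6222 -0.1093  0.115 ]
 red [134.4 274.6] [124 262  22  26 514] [ 0.6035 -0.187   0.115 ]
 red [358.1 274.2] [349 264  19  22 325] [0.7209 0.0782 0.115 ]
 red [443.2 360.6] [ 337  317  175   67 6369] [0.852  0.0976 0.115 ]
 blue [50.3 38.6] [   0    0  114   85 3423]
 blue [193.  292.8] [  82  261  222   65 6211]
top
 red [233.5  18. ] [ 164    0  136   38 4855] [0.7915 0.092  0.115 ]
 red [212.1 104.7] [203  97  18  17 196] [0.6389 0.1243 0.115 ]
 red [353.8 113.8] [344 105  19  19 259] [ 0.6281 -0.1114  0.115 ]
 red [  5.  115.5] [  0 111  11  11  92] [0.614  0.4618 0.115 ]
 red [400.6 127. ] [391 119  19  18 257] [ 0.6071 -0.1892  0.115 ]
 red [  9.5 132.6] [  4 128  12  11  96] [0.5856 0.4522 0.115 ]
 red [ 14.2 149.7] [  9 145  11  11  95] [0.5574 0.4423 0.115 ]
 red [289.1 180.7] [279 172  20  19 278] [ 0.5141 -0.0042  0.115 ]
 red [203.6 225.9] [196 219  16  15 217] [0.4389 0.1325 0.115 ]
 blue [392.8  11.8] [ 359    0   67   25 1630]
 blue [361.3  90.2] [ 280   69  163   43 1080]
```

View pics/topcrop.png

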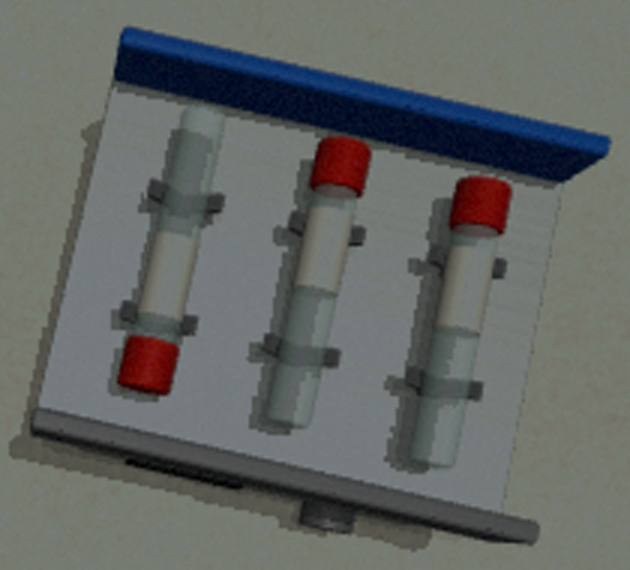

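View pics/scenecrop.png

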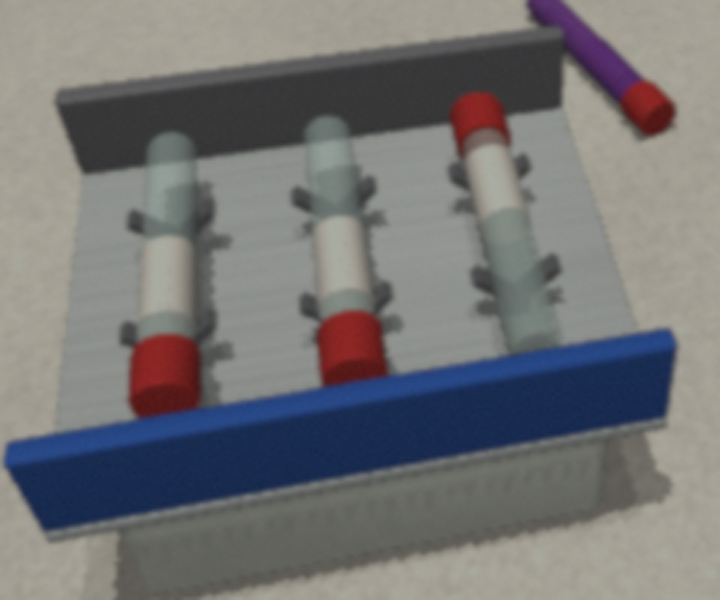

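The crops confirm the choice. The left tube's cap (crop 148,365, so pixel 289,182) lies by the grey bar, and the other two caps lie by the blue one. Next I'll work out the tube's axis and the saddle centres.

```bash
python3 - <<'E'
from h import *
d=dict(np.load("pics/top0.npz"))
f=lambda x,y:(x/3+240-1/3,y/3+60-1/3)
pts={"cap":f(148,365),"glassend":f(205,110),"sadB_L":f(156,193),"sadB_R":f(218,205),"sadG_L":f(128,313),"sadG_R":f(190,325),
"bB_L":f(283,234),"bB_R":f(357,237),"bG_L":f(257,347),"bG_R":f(333,358),"cB_L":f(416,266),"cB_R":f(500,268),"cG_L":f(395,380),"cG_R":f(475,392)}
w={k:ray(d,v,.115)[0] for k,v in pts.items()}
for k in w: print(k,np.round(pts[k],1),w[k].round(4)[:2])
for a in("sad","b","c"):
    B=(w[a+"B_L"]+w[a+"B_R"])/2;G=(w[a+"G_L"]+w[a+"G_R"])/2
    v=B-G;print(a,"mid",((B+G)/2).round(4),"len",np.linalg.norm(v).round(4),"yaw",np.degrees(np.arctan2(v[1],v[0])).round(1))
v=w["glassend"]-w["cap"];print("tube len",np.linalg.norm(v),"yaw",np.degrees(np.arctan2(v[1],v[0])))
# bars: blue outer top edge, grey outer top
for n,p,q in(("blue",f(125,29),f(609,138)),("grey",f(37,412),f(537,522))):
    P,Q=ray(d,[p,q],.14);u=Q-P;print(n,P.round(4),Q.round(4),np.linalg.norm(u).round(4),np.degrees(np.arctan2(u[0],-u[1])))
# label mask
hsv=cv2.cvtColor(d["pixels"],cv2.COLOR_RGB2HSV)
from plant import r
s=r.get_state();Rt=R.from_quat(s["eef_rot"]).as_matrix();print(Rt.round(3),s["q"])
E
```

```text
cap [289.  181.3] [ 0.513  -0.0041]
glassend [308.   96.3] [ 0.6565 -0.035 ]
sadB_L [291.7 124. ] [ 0.6087 -0.0079]
sadB_R [312.3 128. ] [ 0.6026 -0.0422]
sadG_L [282.3 164. ] [0.5414 0.007 ]
sadG_R [303. 168.] [ 0.5354 -0.0268]
bB_L [334.  137.7] [ 0.5869 -0.078 ]
bB_R [358.7 138.7] [ 0.586  -0.1189]
bG_L [325.3 175.3] [ 0.5239 -0.0634]
bG_R [350.7 179. ] [ 0.5185 -0.1049]
cB_L [378.3 148.3] [ 0.5703 -0.1513]
cB_R [406.3 149. ] [ 0.5701 -0.1978]
cG_L [371.3 186.3] [ 0.507  -0.1386]
cG_R [398.  190.3] [ 0.5012 -0.1822]
sad mid [ 0.572  -0.0175  0.115 ] len 0.0689 yaw -12.7
b mid [ 0.5538 -0.0913  0.115 ] len 0.0668 yaw -12.4
c mid [ 0.5371 -0.1675  0.115 ] len 0.0676 yaw -12.1
tube len 0.1467769162591363 yaw -12.166296084870645
blue [0.6916 0.0117 0.14  ] [ 0.6364 -0.2483  0.14  ] 0.2658 -11.964599359539683
grey [0.4843 0.0557 0.14  ] [ 0.4314 -0.2032  0.14  ] 0.2643 -11.553491296992743
[[-0.973  0.231 -0.   ]
 [ 0.231  0.973 -0.001]
 [-0.    -0.001 -1.   ]] [-1.30420758  0.68978365 -0.19452416  1.56608302  0.15733192  0.90249651
 -0.21511554]
```

```bash
cat >> h.py <<'E'
def go(x,y,z,yaw_deg,down=True):
    """tool-frame delta (rotvec rad, shift cm) from measured pose to TCP xyz, tool x yaw, tool pointing down"""
    from plant import r
    s=r.get_state();A=R.from_quat(s["eef_rot"]);M=A.as_matrix()
    c,sn=np.cos(np.radians(yaw_deg)),np.sin(np.radians(yaw_deg))
    T=np.array([[c,sn,0],[sn,-c,0],[0,0,-1.]])
    rv=(A.inv()*R.from_matrix(T)).as_rotvec()
    print("clock",s["clock"],"pos",s["tool_pos"].round(4) if hasattr(s["tool_pos"],"round") else s["tool_pos"],"xyaw",np.degrees(np.arctan2(M[1,0],M[0,0])).round(2),"F",np.round(s["contact_force"],2),"open",s["opening"])
    print("q",np.round(s["q"],3))
    print("rotvec",rv.round(4),"shift cm",(M.T@(np.array([x,y,z])-s["tool_pos"])*100).round(2))
E
python3 -c "
from h import *
go(.578,-.018,.24,167.8)"
```

```text
clock 0.15 pos [0.1441 0.6077 0.2461] xyaw 166.67 F [0.1  0.07 0.73] open 1.0006731232129042
q [-1.304  0.69  -0.195  1.566  0.157  0.902 -0.215]
rotvec [-0.0014  0.0001 -0.0198] shift cm [-56.65 -50.87   0.69]
```

carry_out --commands '[[[0, 0, -0.02, -56.6, -50.9, 0.7, 5], [0, 0, -0.02, -56.6, -50.9, 0.7, 5], [0, 0, -0.02, -56.6, -50.9, 0.7, 5], [0, 0, -0.02, -56.6, -50.9, 0.7, 5], [0, 0, -0.02, -56.6, -50.9, 0.7, 5], [0, 0, -0.02, -56.6, -50.9, 0.7, 5], [0, 0, -0.02, -56.6, -50.9, 0.7, 5], [0, 0, -0.02, -56.6, -50.9, 0.7, 5], [0, 0, -0.02, -56.6, -50.9, 0.7, 5], [0, 0, -0.02, -56.6, -50.9, 0.7, 5]]]' --force 20

```text
clock: 0.98
tool_pos: [0.3821, 0.2638, 0.2429]
eef_rot: [0.106, 0.994, -0.0, -0.0]
contact_force: [0.2, 0.5, 0.6]
opening: 0.566
```

```bash
python3 -c "
from h import *
go(.578,-.018,.24,167.8)"
```

```text
clock 0.9833 pos [0.3821 0.2638 0.2429] xyaw 167.83 F [0.24 0.46 0.63] open 0.5664902245924179
q [-0.533  0.497 -0.256  2.036  0.206  0.633  0.432]
rotvec [-0.0001 -0.      0.0005] shift cm [-25.09 -23.41   0.29]
```

carry_out --commands '[[[0, 0, 0, -25.1, -23.4, 0.3, 5], [0, 0, 0, -25.1, -23.4, 0.3, 5], [0, 0, 0, -25.1, -23.4, 0.3, 5], [0, 0, 0, -25.1, -23.4, 0.3, 5], [0, 0, 0, -25.1, -23.4, 0.3, 5], [0, 0, 0, -25.1, -23.4, 0.3, 5], [0, 0, 0, -25.1, -23.4, 0.3, 5], [0, 0, 0, -25.1, -23.4, 0.3, 5], [0, 0, 0, -25.1, -23.4, 0.3, 5], [0, 0, 0, -25.1, -23.4, 0.3, 5]]]'

```text
clock: 1.82
tool_pos: [0.5786, -0.0208, 0.2392]
eef_rot: [0.11, 0.994, -0.001, 0.0]
contact_force: [0.8, -0.3, -1.1]
opening: 0.565
```

```bash
python3 - <<'E'
from h import *
from plant import r
go(.578,-.018,.24,167.8)
for n in("wrist",):
    d=r.snapshot(n);np.savez(f"pics/{n}1.npz",**d);cv2.imwrite(f"pics/{n}1.png",d["pixels"][:,:,::-1])
t=np.array([.578,-.018,.115]);u=np.array([np.cos(np.radians(-12.2)),np.sin(np.radians(-12.2)),0])
print(proj(d,[t,t-.0665*u,t+.08*u]).round(1))
for c,s in blobs(d,(0,150,40),(8,255,255))[0]: print(" red",c,s,ray(d,c,.115)[0].round(4))
E
```

```text
clock 1.8167 pos [ 0.5786 -0.0208  0.2392] xyaw 167.38 F [ 0.78 -0.3  -1.13] open 0.564795184747412
q [ 0.124  0.643 -0.287  1.714  0.237  0.818  1.079]
rotvec [-0.0019  0.0009 -0.0074] shift cm [ 0.12  0.26 -0.08]
[[263.3 183. ]
 [263.1 108.4]
 [263.5 259.4]]
 red [383.1   6.8] [370   0  29  18 392] [0.4588 0.1032 0.115 ]
 red [263.4 105.2] [248  90  32  32 997] [ 0.5105 -0.0031  0.115 ]
 red [394.2 202.1] [382 192  25  21 394] [0.6229 0.0982 0.115 ]
 red [101.6 243. ] [ 84 230  34  24 639] [ 0.6038 -0.1869  0.115 ]
 red [172.6 242.7] [168 236  12  17 117] [ 0.6186 -0.1184  0.115 ]
 red [320.2 338.1] [ 292  320   58   37 1781] [0.7662 0.0052 0.115 ]
```

View pics/wrist1.png

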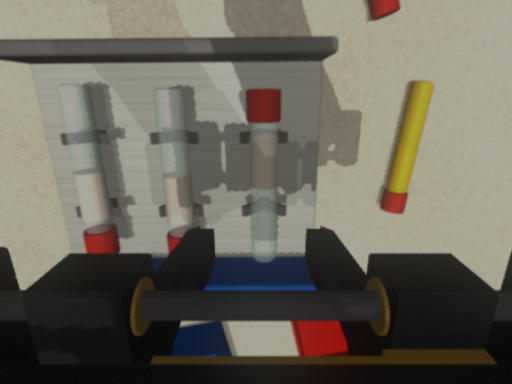

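The wrist view shows the tube upright at column 263. Its cap is at (263,105), within 3 px of the prediction, and it is centred between the fingers. Next I'll descend to just above it.

carry_out --commands '[[[0, 0, -0.007, 0.1, 0.2, 0, 5], [0, 0, -0.007, 0.1, 0.2, 3, 5], [0, 0, -0.007, 0.1, 0.2, 6, 5], [0, 0, -0.007, 0.1, 0.2, 9, 5], [0, 0, -0.007, 0.1, 0.2, 10.5, 5], [0, 0, -0.007, 0.1, 0.2, 11, 5], [0, 0, -0.007, 0.1, 0.2, 11, 5]]]'

```text
clock: 2.45
tool_pos: [0.5752, -0.0114, 0.1291]
eef_rot: [0.101, 0.995, 0.0, -0.002]
contact_force: [0.3, 0.2, 0.0]
opening: 0.565
```

```bash
python3 - <<'E'
from h import *
from plant import r
go(.5775,-.018,.104,167.8)
d=r.snapshot("scene");np.savez("pics/s2.npz",**d);cv2.imwrite("pics/s2.png",cv2.resize(d["pixels"][100:330,60:360,::-1],None,fx=2.5,fy=2.5))
E
```

```text
clock 2.45 pos [ 0.5752 -0.0114  0.1291] xyaw 168.43 F [0.27 0.21 0.05] open 0.5654721378190402
q [ 0.077  0.794 -0.235  1.814  0.308  0.573  1.018]
rotvec [ 0.0005 -0.0032  0.011 ] shift cm [-0.36 -0.6   2.5 ]
```

View pics/s2.png

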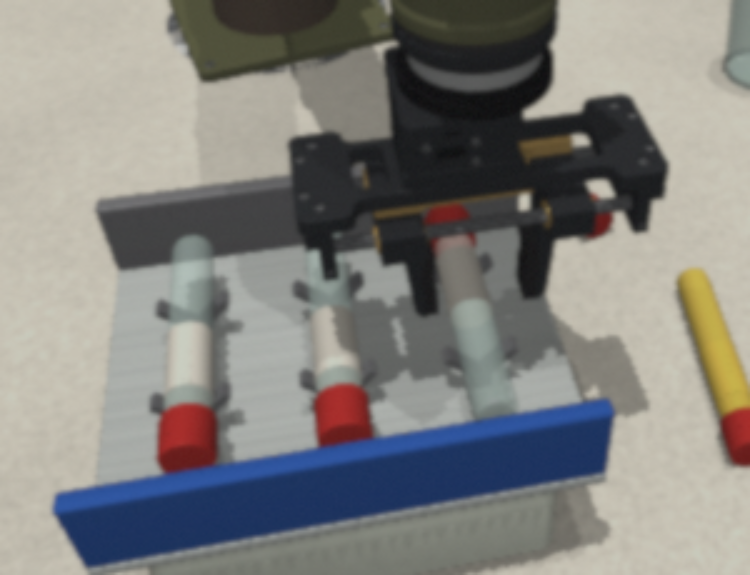

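The fingers straddle the tube about 6 mm off centre in y, with no contact. The fingertips are at crop (425,305) and (535,290). I'll re-read the settled pose before going on.

```bash
python3 -c "
from h import *
go(.5775,-.018,.104,167.8)"
```

```text
clock 2.5 pos [ 0.5763 -0.0119  0.1302] xyaw 168.37 F [0.61 0.11 1.21] open 0.5668552107149271
q [ 0.078  0.792 -0.235  1.812  0.308  0.573  1.018]
rotvec [ 0.0009 -0.0006  0.01  ] shift cm [-0.24 -0.57  2.62]
```

carry_out --commands '[[[0, 0, 0.01, -0.2, -0.6, 0, 5], [0, 0, 0.01, -0.2, -0.6, 0, 5], [0, 0, 0.01, -0.2, -0.6, 0, 5]]]'

```text
clock: 2.75
tool_pos: [0.5782, -0.0209, 0.1311]
eef_rot: [0.108, 0.994, -0.0, 0.001]
contact_force: [-0.4, 0.1, 0.5]
opening: 0.57
```

```bash
python3 -c "
from h import *
go(.5775,-.018,.104,167.8)"
```

```text
clock 2.75 pos [ 0.5782 -0.0209  0.1311] xyaw 167.57 F [-0.44  0.05  0.45] open 0.5696108132321358
q [ 0.091  0.792 -0.232  1.808  0.307  0.575  1.021]
rotvec [ 0.0001  0.0023 -0.0041] shift cm [0.14 0.27 2.71]
```

carry_out --commands '[[[0, 0, 0, 0.1, 0.2, 1, 5], [0, 0, 0, 0.1, 0.2, 2, 5], [0, 0, 0, 0.1, 0.2, 2.7, 5], [0, 0, 0, 0.1, 0.2, 2.7, 5], [0, 0, 0, 0.1, 0.2, 2.7, 5]]]'

```text
clock: 3.17
tool_pos: [0.5763, -0.018, 0.1019]
eef_rot: [0.108, 0.994, -0.0, -0.001]
contact_force: [0.5, 0.4, 0.2]
opening: 0.567
```

```bash
python3 -c "
from h import *
go(.5775,-.018,.104,167.8)
from plant import r
d=r.snapshot('wrist');cv2.imwrite('pics/w3.png',d['pixels'][:,:,::-1])
"
```

```text
clock 3.1667 pos [ 0.5763 -0.018   0.1019] xyaw 167.65 F [0.54 0.4  0.17] open 0.5674198155353072
q [ 0.074  0.837 -0.212  1.824  0.322  0.516  1.003]
rotvec [-0.0004 -0.0019 -0.0026] shift cm [-0.12  0.02 -0.21]
```

View pics/w3.png

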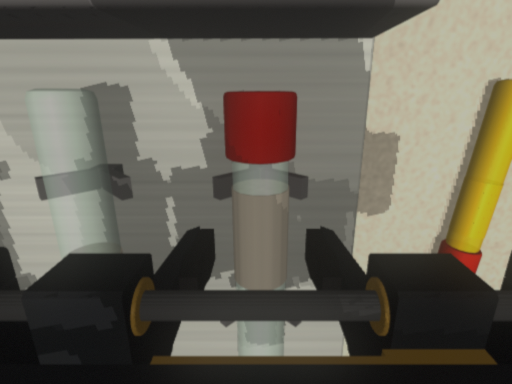

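The tube (column 260) sits centred between the fingers (215 and 305), and the pads are on the glass. Closing now.

carry_out --commands '[[[0, 0, 0, 0, 0, 0, 2], [0, 0, 0, 0, 0, 0, 2], [0, 0, 0, 0, 0, 0, 1.5], [0, 0, 0, 0, 0, 0, 1.5], [0, 0, 0, 0, 0, 0, 1.5], [0, 0, 0, 0, 0, 0, 1.5], [0, 0, 0, 0, 0, 0, 1.5], [0, 0, 0, 0, 0, 0, 1.5]]]' --force 20

```text
clock: 3.88
tool_pos: [0.5771, -0.0179, 0.1031]
eef_rot: [0.108, 0.994, 0.0, 0.0]
contact_force: [0.3, -0.2, 2.5]
opening: 0.272
```

```bash
python3 -c "
from h import *
go(.5775,-.018,.104,167.8)
"
```

```text
clock 3.8833 pos [ 0.5771 -0.0179  0.1031] xyaw 167.64 F [ 0.31 -0.17  2.47] open 0.2715595407144242
q [ 0.075  0.835 -0.213  1.824  0.322  0.516  1.003]
rotvec [ 0.0003  0.0005 -0.0027] shift cm [-0.04 -0.   -0.09]
```

carry_out --commands '[[[0, 0, 0, 0, 0, -0.5, 1.5], [0, 0, 0, 0, 0, -1.5, 1.5], [0, 0, 0, 0, 0, -3, 1.5], [0, 0, 0, 0, 0, -4.5, 1.5], [0, 0, 0, 0, 0, -6, 1.5], [0, 0, 0, 0, 0, -7.5, 1.5], [0, 0, 0, 0, 0, -8.5, 1.5], [0, 0, 0, 0, 0, -9, 1.5], [0, 0, 0, 0, 0, -9, 1.5], [0, 0, 0, 0, 0, -9, 1.5]]]'

```text
clock: 4.72
tool_pos: [0.5767, -0.0182, 0.1927]
eef_rot: [0.108, 0.994, -0.0, -0.0]
contact_force: [0.3, -0.8, -1.1]
opening: 0.271
```

```bash
python3 -c "
from h import *
go(.577,-.018,.193,167.6)
from plant import r
for n in('wrist','scene'):
  d=r.snapshot(n);cv2.imwrite('pics/%s4.png'%n,d['pixels'][:,:,::-1])
"
```

```text
clock 4.7167 pos [ 0.5767 -0.0182  0.1927] xyaw 167.63 F [ 0.33 -0.78 -1.05] open 0.27110834494623876
q [ 0.11   0.702 -0.27   1.766  0.268  0.71   1.051]
rotvec [-0.0001 -0.0003  0.0006] shift cm [-0.03  0.02 -0.03]
```

View pics/wrist4.png

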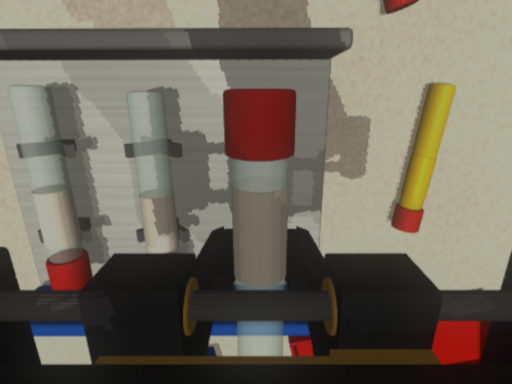

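View pics/scene4.png

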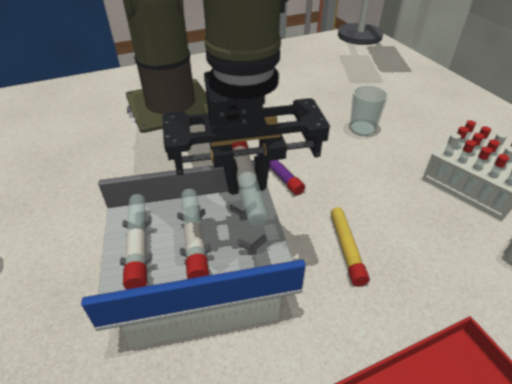

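The tube is held level: its cap is at (260,123) in the wrist view, as before the lift, and its saddles are empty. Joint 7 is at 1.05, so turning about +z brings it to about -2.09, inside its range. I'll turn in three calls.

carry_out --commands '[[[0, 0, 0.06, 0, 0, 0, 1.5], [0, 0, 0.16, 0, 0, 0, 1.5], [0, 0, 0.27, 0, 0, 0, 1.5], [0, 0, 0.38, 0, 0, 0, 1.5], [0, 0, 0.49, 0, 0, 0, 1.5], [0, 0, 0.6, 0, 0, 0, 1.5], [0, 0, 0.71, 0, 0, 0, 1.5], [0, 0, 0.82, 0, 0, 0, 1.5], [0, 0, 0.93, 0, 0, 0, 1.5], [0, 0, 1.04, 0, 0, 0, 1.5]]]'

```text
clock: 5.65
tool_pos: [0.5763, -0.0179, 0.1919]
eef_rot: [0.59, 0.808, -0.001, -0.001]
contact_force: [0.4, 0.3, -0.9]
opening: 0.271
```

```bash
python3 -c "
from h import *
go(.577,-.018,.193,-12.4)
"
```

```text
clock 5.65 pos [ 0.5763 -0.0179  0.1919] xyaw 107.75 F [ 0.39  0.26 -0.86] open 0.27086930498898176
q [-0.068  0.695  0.033  1.776 -0.034  0.673  0.294]
rotvec [-1.6000e-03  1.5000e-03  2.0971e+00] shift cm [-0.03  0.06 -0.11]
```

carry_out --commands '[[[0, 0, 0.11, 0, 0, 0, 1.5], [0, 0, 0.22, 0, 0, 0, 1.5], [0, 0, 0.33, 0, 0, 0, 1.5], [0, 0, 0.44, 0, 0, 0, 1.5], [0, 0, 0.55, 0, 0, 0, 1.5], [0, 0, 0.66, 0, 0, 0, 1.5], [0, 0, 0.77, 0, 0, 0, 1.5], [0, 0, 0.88, 0, 0, 0, 1.5], [0, 0, 0.99, 0, 0, 0, 1.5], [0, 0, 1.1, 0, 0, 0, 1.5]]]'

```text
clock: 6.48
tool_pos: [0.5764, -0.0178, 0.192]
eef_rot: [0.925, 0.381, -0.001, -0.0]
contact_force: [0.5, -0.4, -0.7]
opening: 0.266
```

```bash
python3 -c "
from h import *
go(.577,-.018,.193,-12.4)
"
```

```text
clock 6.4833 pos [ 0.5764 -0.0178  0.192 ] xyaw 44.74 F [ 0.48 -0.41 -0.73] open 0.2663035244389339
q [-0.252  0.725  0.355  1.786 -0.367  0.698 -0.485]
rotvec [-4.000e-04  1.800e-03  9.972e-01] shift cm [ 0.03  0.06 -0.1 ]
```

carry_out --commands '[[[0, 0, 0.11, 0, 0, 0, 1.5], [0, 0, 0.22, 0, 0, 0, 1.5], [0, 0, 0.33, 0, 0, 0, 1.5], [0, 0, 0.44, 0, 0, 0, 1.5], [0, 0, 0.55, 0, 0, 0, 1.5], [0, 0, 0.66, 0, 0, 0, 1.5], [0, 0, 0.77, 0, 0, 0, 1.5], [0, 0, 0.88, 0, 0, 0, 1.5], [0, 0, 0.96, 0, 0, 0, 1.5], [0, 0, 1.0, 0, 0, 0, 1.5]]]'

```text
clock: 7.32
tool_pos: [0.5763, -0.0177, 0.1918]
eef_rot: [0.994, -0.109, -0.001, 0.0]
contact_force: [-1.4, -0.5, -0.1]
opening: 0.27
```

carry_out --commands '[[[0, 0, 0, 0, 0, 0, 1.5], [0, 0, 0, 0, 0, 0, 1.5], [0, 0, 0, 0, 0, 0, 1.5], [0, 0, 0, 0, 0, 0, 1.5]]]'

```text
clock: 7.65
tool_pos: [0.5768, -0.018, 0.1927]
eef_rot: [0.994, -0.106, -0.0, -0.0]
contact_force: [0.4, 0.3, -0.4]
opening: 0.273
```

```bash
python3 - <<'E'
from h import *
from plant import r
go(.577,-.018,.193,-12.4)
for n in('wrist','top','scene'):
  d=r.snapshot(n);cv2.imwrite('pics/%s5.png'%n,d['pixels'][:,:,::-1]);np.savez(f"pics/{n}5.npz",**d)
d=dict(np.load("pics/wrist5.npz"))
for c,s in blobs(d,(0,150,40),(8,255,255),300)[0]: print(" red",c,s)
E
```

```text
clock 7.65 pos [ 0.5768 -0.018   0.1927] xyaw -12.23 F [ 0.39  0.31 -0.37] open 0.27279650349682344
q [-0.402  0.789  0.643  1.793 -0.648  0.783 -1.207]
rotvec [-0.0001  0.0004  0.003 ] shift cm [ 0.02 -0.01 -0.03]
 red [259.4 124.1] [ 225   90   70   71 4765]
 red [373.9 114.4] [ 352   95   45   40 1591]
 red [487.  120.2] [ 460  101   52   40 1767]
 red [ 95.6 116.4] [ 80 103  32  28 800]
```

View pics/wrist5.png

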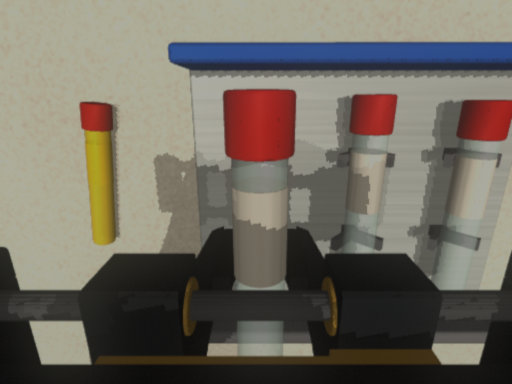

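View pics/scene5.png

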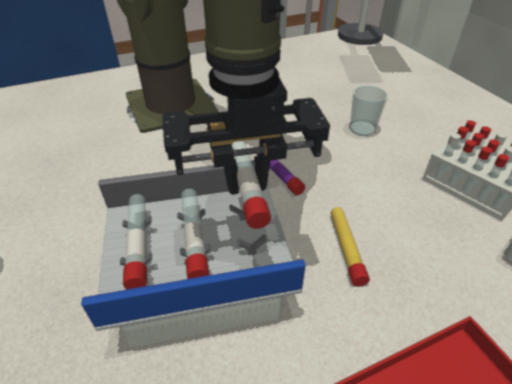

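View pics/top5.png

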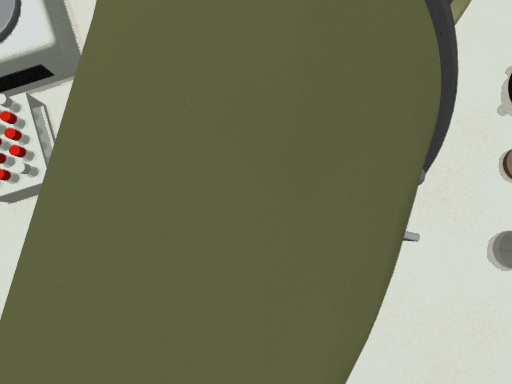

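The tube is turned, with its cap now towards the blue bar (wrist view 259,124) and square to the fingers. The other two tubes have not moved. I'll lower it slowly onto the same saddles.

carry_out --commands '[[[0, 0, 0, 0, 0, 1, 1.5], [0, 0, 0, 0, 0, 2.2, 1.5], [0, 0, 0, 0, 0, 3.4, 1.5], [0, 0, 0, 0, 0, 4.6, 1.5], [0, 0, 0, 0, 0, 5.7, 1.5], [0, 0, 0, 0, 0, 6.6, 1.5], [0, 0, 0, 0, 0, 7.3, 1.5], [0, 0, 0, 0, 0, 7.8, 1.5], [0, 0, 0, 0, 0, 8.0, 1.5], [0, 0, 0, 0, 0, 8.0, 1.5]]]'

```text
clock: 8.63
tool_pos: [0.5768, -0.0181, 0.1125]
eef_rot: [0.994, -0.107, -0.0, 0.0]
contact_force: [-0.1, -0.0, -0.9]
opening: 0.271
```

carry_out --commands '[[[0, 0, 0, 0, 0, 0.2, 1.5], [0, 0, 0, 0, 0, 0.4, 1.5], [0, 0, 0, 0, 0, 0.6, 1.5], [0, 0, 0, 0, 0, 0.7, 1.5], [0, 0, 0, 0, 0, 0.8, 1.5], [0, 0, 0, 0, 0, 0.9, 1.5], [0, 0, 0, 0, 0, 0.9, 1.5], [0, 0, 0, 0, 0, 0.9, 1.5], [0, 0, 0, 0, 0, 0.9, 1.5]]]'

```text
clock: 9.38
tool_pos: [0.577, -0.0181, 0.1039]
eef_rot: [0.994, -0.107, 0.0, -0.0]
contact_force: [0.1, -0.7, -0.1]
opening: 0.269
```

```bash
python3 - <<'E'
from h import *
from plant import r
go(.577,-.018,.103,-12.4)
for n in('wrist','scene'):
  d=r.snapshot(n);cv2.imwrite('pics/%s6.png'%n,d['pixels'][:,:,::-1])
E
```

```text
clock 9.3833 pos [ 0.577  -0.0181  0.1039] xyaw -12.27 F [ 0.14 -0.66 -0.14] open 0.2685014369175541
q [-0.336  0.903  0.52   1.846 -0.76   0.602 -1.116]
rotvec [-0.0001 -0.0001  0.0022] shift cm [ 0.   -0.01  0.09]
```

View pics/wrist6.png

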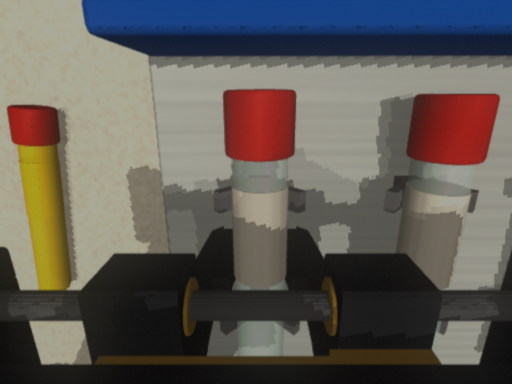

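View pics/scene6.png

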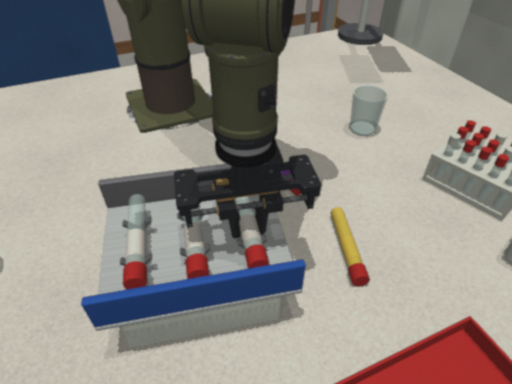

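The tube lies between the saddle rims (215 and 305, row 197), about 0.8 mm above the grasp height. I'll go down a little more, then check the force.

carry_out --commands '[[[0, 0, 0, 0, 0, 0.03, 1.5], [0, 0, 0, 0, 0, 0.06, 1.5], [0, 0, 0, 0, 0, 0.06, 1.5], [0, 0, 0, 0, 0, 0.06, 1.5]]]'

```text
clock: 9.82
tool_pos: [0.577, -0.018, 0.1033]
eef_rot: [0.994, -0.107, 0.0, -0.0]
contact_force: [0.5, 0.5, -0.3]
opening: 0.266
```

```bash
python3 - <<'E'
from h import *
go(.577,-.018,.103,-12.4)
E
```

```text
clock 9.8167 pos [ 0.577  -0.018   0.1033] xyaw -12.27 F [ 0.51  0.55 -0.3 ] open 0.2660529751310961
q [-0.335  0.904  0.519  1.846 -0.761  0.601 -1.115]
rotvec [-0.0002 -0.0001  0.0023] shift cm [0.   0.   0.03]
```

carry_out --commands '[[[0, 0, 0, 0, 0, 0, 1.5], [0, 0, 0, 0, 0, 0, 2.2], [0, 0, 0, 0, 0, 0, 2.4], [0, 0, 0, 0, 0, 0, 2.6], [0, 0, 0, 0, 0, 0, 2.8], [0, 0, 0, 0, 0, 0, 3.2], [0, 0, 0, 0, 0, 0, 4], [0, 0, 0, 0, 0, 0, 5], [0, 0, 0, 0, 0, 0, 5], [0, 0, 0, 0, 0, 0, 5]]]' --force 4

```text
clock: 10.65
tool_pos: [0.5769, -0.0181, 0.1033]
eef_rot: [0.994, -0.107, 0.0, -0.0]
contact_force: [-0.1, -0.1, -0.8]
opening: 0.569
```

```bash
python3 - <<'E'
from h import *
from plant import r
go(.577,-.018,.103,-12.4)
d=r.snapshot('wrist');cv2.imwrite('pics/wrist7.png',d['pixels'][:,:,::-1])
E
```

```text
clock 10.65 pos [ 0.5769 -0.0181  0.1033] xyaw -12.27 F [-0.13 -0.1  -0.82] open 0.5690931939974236
q [-0.335  0.904  0.519  1.846 -0.761  0.601 -1.115]
rotvec [-0.0001 -0.      0.0022] shift cm [ 0.01 -0.01  0.03]
```

View pics/wrist7.png

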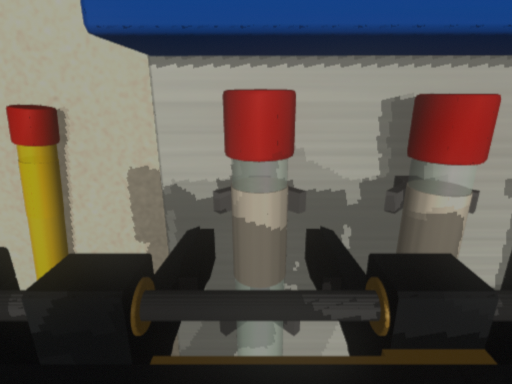

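The fingers are open and clear on both sides. The tube stayed put, with its cap at (260,124) and its body between the rims. I'll retreat straight up, then aside towards +y so the top camera can see.

carry_out --commands '[[[0, 0, 0, 0, 0, -1, 5], [0, 0, 0, 0, 0, -3, 5], [0, 0, 0, 0, 0, -5, 5], [0, 0, 0, 0, 0, -8, 5], [0, 0, 0, 0, 0, -11, 5], [0, 0, 0, 0, 0, -14, 5], [0, 0, 0, -4, -4, -14, 5], [0, 0, 0, -7, -8, -14, 5], [0, 0, 0, -10, -12, -14, 5], [0, 0, 0, -12, -16, -14, 5]]]'

```text
clock: 11.53
tool_pos: [0.503, 0.1322, 0.2443]
eef_rot: [0.994, -0.108, -0.0, -0.0]
contact_force: [0.1, 0.6, -0.0]
opening: 0.564
```

carry_out --commands '[[[0, 0, 0, -2, -4, 0, 5], [0, 0, 0, -4, -8, 0, 5], [0, 0, 0, -6, -12, 0, 5], [0, 0, 0, -8, -16, 0, 5], [0, 0, 0, -10, -20, 0, 5], [0, 0, 0, -10, -22, 0, 5], [0, 0, 0, -10, -22, 0, 5], [0, 0, 0, -10, -22, 0, 5]]]'

```text
clock: 12.2
tool_pos: [0.4529, 0.3699, 0.2434]
eef_rot: [0.995, -0.104, 0.0, -0.0]
contact_force: [0.1, -0.9, 0.2]
opening: 0.566
```

```bash
python3 - <<'E'
from h import *
from plant import r
go(.577,-.018,.103,-12.4)
for n in('top','scene'):
  d=r.snapshot(n);cv2.imwrite('pics/%s8.png'%n,d['pixels'][:,:,::-1])
  for c,s in blobs(d,(0,150,60),(8,255,255),100)[0]: print(n," red",c,s[4],ray(d,c,.115)[0].round(4))
E
```

```text
clock 12.2 pos [0.4529 0.3699 0.2434] xyaw -11.98 F [ 0.14 -0.94  0.23] open 0.5655687106513928
q [-1.186  0.769  0.795  1.724 -0.663  0.938 -1.902]
rotvec [-0.0004 -0.0003  0.0073] shift cm [20.19 35.38 14.03]
top  red [233.5  18. ] 4858 [0.7915 0.092  0.115 ]
top  red [306.8 102. ] 264 [ 0.6467 -0.033   0.115 ]
top  red [212.1 104.8] 196 [0.6388 0.1243 0.115 ]
top  red [353.6 113.8] 264 [ 0.6281 -0.111   0.115 ]
top  red [400.6 127.1] 257 [ 0.6069 -0.1892  0.115 ]
top  red [203.6 225.9] 218 [0.4389 0.1325 0.115 ]
scene  red [466.3 128.2] 121 [0.5238 0.4684 0.115 ]
scene  red [476.3 139. ] 229 [0.5586 0.4576 0.115 ]
scene  red [488.7 148.9] 175 [0.5909 0.4538 0.115 ]
scene  red [295.2 185.3] 189 [0.5354 0.0852 0.115 ]
scene  red [256.  256.1] 370 [ 0.6403 -0.0311  0.115 ]
scene  red [196.4 265.4] 420 [ 0.6222 -0.1093  0.115 ]
scene  red [134.5 274.6] 513 [ 0.6035 -0.1868  0.115 ]
scene  red [358.1 274.2] 324 [0.7209 0.0782 0.115 ]
scene  red [443.2 360.6] 6367 [0.852  0.0976 0.115 ]
```

View pics/top8.png

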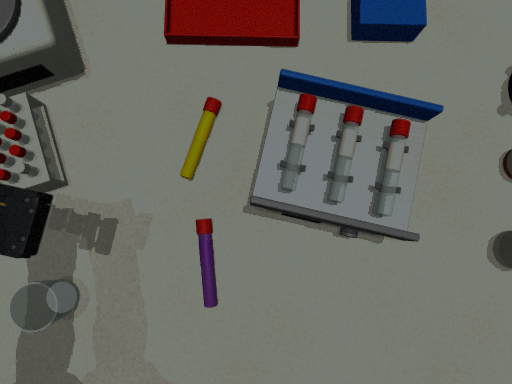

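View pics/scene8.png

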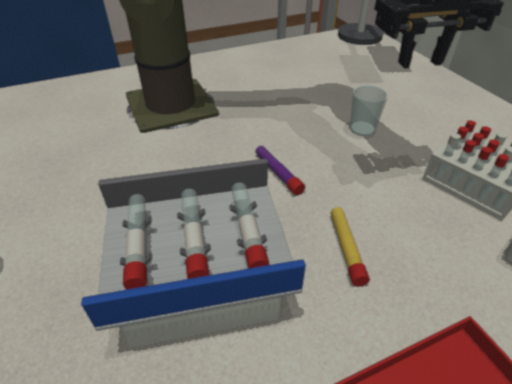

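All three caps now point to the blue bar, at (307,102), (354,114) and (401,127) in the top view, and the gripper hovers clear of everything. Handing in.

```bash
python3 -c "
from plant import r
print(r.finish_job())"
```

```text
the job is handed in; nothing more can be done
None
```

I turned the backwards tube end for end, laid it back in its own saddles, and handed the job in at about 12.3 s. The hand-in gives no verdict, so what follows is from my own checks. I gripped it on the glass at its middle, lifted it 9 cm, turned it 180° above the bars, lowered it in small steps, and released it at its original grasp height.

**Last checks (top and scene views):**
- **Odd tube:** its cap is at about (0.647, -0.033). That puts its middle at about (0.58, -0.02), some 3 mm from the start, and its cap about 70 mm from the tray centre towards the blue bar.
- **Other two tubes:** their caps are within 0.5 mm of where they were.
- **Gripper:** it was open, well clear of the tray and touching nothing.

**Small disagreements:**
- **Cap position:** the top and scene views put the odd tube's cap about 7 mm apart along its axis, because each camera sees a different side of the cap. This is well within the 20 mm tolerance.
- **Finger position:** on the first descent the fingers were about 6 mm off centre. I corrected this before closing them.
- **Touchdown:** the wrist force was too noisy to show the moment of contact. I relied on the height, which was within 0.2 mm of the grasp height, and on the tube staying still in the wrist view after release.

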